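# Fold back the compost caddy's carry handle and hold its lid open at 60 degrees

### The job

The carry handle of the red compost caddy leans over its lid: swing it back towards the hinge side, all the way until it snaps home in its rear rest, keeping the lid shut meanwhile. Then raise the lid by the black grip on its front edge until it stands open at 60 degrees (0 is shut) and finish while holding it there steadily with the fingers, so that peelings can be tipped in; it falls shut if let go. Do not shift the teapot, the glass jar or the tray.

Things in the scene. Friction and masses are not known exactly. Their poses are not given: they have to be found in the camera images.
- caddy: Red square compost caddy, 160 x 160 mm, 158 mm high to the lid's underside, fixed to the worktop. Origin: centre of its underside; z up; -x is its front (the side of the lid's grip), +x the hinge side, y parallel to the lid's hinge and to the handle's pivot.
- lid (a joint): Angle of the red lid in rad: 0 shut, 1.047 = open at 60 degrees, stop at 1.6. The lid turns about the caddy's rear upper edge; its own weight (0.13 to 0.25 kg) and a weak spring (0.03 to 0.16 N m) always shut it; 1 to 2 N at the grip lifts it. Shut, the lid's panel is 170 mm wide and its top is 173 mm above the worktop at most.
- lid_hinge (a point): Point on the lid's hinge axis, midway across: 80 mm behind the caddy's centre, 158 mm above the worktop. The axis runs along the caddy's y.
- lid_grip (a point): Centre of the lid's black grip: a round bar of 18 mm diameter and 36 mm length lying parallel to the hinge, carried out in front of the lid on a flat tab (30 mm wide, 8 mm thick). It can be pinched across its two flat ends. With the lid shut it is 104 mm before the caddy's centre (24 mm off the front wall) and 164 mm up. 184 mm from the hinge axis, it travels on an arc about it.
- handle (a joint): Angle of the carry handle in rad: 0 upright, negative leaning to the front over the lid (start -0.75 to -0.1), positive to the rear, end stop at 1.36. A stiff pivot (0.08 N m, about 1 N at the bar) keeps it where it is left. Between 1.0 and 1.3 it rides over a sprung catch (up to about 1 N more at the bar), behind which it is seated, at 1.3 or more.
- handle_pivot (a point): Point on the handle's pivot axis, midway across: 5 mm behind the caddy's centre, 135 mm above the worktop. The axis runs along the caddy's y.
- handle_bar (a point): Middle of the handle's black cross bar: 20 mm diameter, 206 mm long along the caddy's y, 120 mm from the pivot axis (two flat aluminium arms, 100 mm either side of the middle, carry it). Upright it is 255 mm up; seated it is 160 mm up and 122 mm behind the caddy's centre.
- teapot: White ceramic teapot, 132 mm high, body 136 mm in diameter, spout to its +x and handle to its -x (215 mm over both). Loose. Origin: centre of its underside. To be left alone.
- jar: Empty clear glass jar, 90 mm in diameter, 130 mm high. Loose. Origin: centre of its underside. To be left alone.
- tray: Shallow aluminium tray, 150 x 260 mm (x, y), 20 mm high, beyond the caddy. Loose. Origin: centre of its underside. To be left alone.

How it is judged:
By the outcome, as a careful person would: the job done as asked, in the order asked, and still so for the second after the job is handed in, while the arm keeps its last pose, push and grip.
It also fails if it takes over 56 s, if anything falls off the work surface, if the arm or the gripper's body presses on something with over 40 N, if the wrist force passes 120 N, or if a joint passes its speed limit or range.

### The arm

A 6-joint arm with a two-finger parallel gripper is mounted at the origin on the work surface. World frame = base frame: x ahead of the robot, y to its left, z up, the work surface at z = 0. Lengths are in m, angles in rad, forces in N, time in s.
With the tool pointing down it reaches from about 0.225 to 0.875 m from the base axis. Payload 3.4 kg.
Tool frame: the origin (TCP) lies at the very end of the fingers, on their centre line; the grasp point (between the pads) lies 19 mm behind it; z points along the fingers, y is the line along which they close (so a half turn about z gives the same grasp; the last joint's range is limited). The gripper opens to 85 mm and grips with 20 to 120 N. Pads are 22 mm wide; open, the fingers measure 114 mm over their backs; the gripper's body (76 mm by 85 mm) begins 54 mm behind the grasp point. The pads swing forward as they close: fully open they stand 13 mm farther back than shut.
Start: joints at [-1.23, 0.276, 1.505, -0, 1.361, -0.121], TCP at [0.256, -0.515, 0.231] pointing down, gripper open.
Joint ranges: [-2.89, 2.89], [-0.75, 2.08], [0.22, 2.7], [-1.18, 4.32], [0.11, 2.71], [-2.7, 2.7]. Speed limits (rad/s): [2.57, 2.57, 3.14, 3.14, 3.14, 3.14].

### API

Orientations are given as a unit quaternion [w, x, y, z].
In Python, from rig import manip, get_image, camera_info gives the robot as it stands. The module is installed in compiled form; this text tells all that it offers.
- The arm moves only by the shell command python3 -m crank 'ROWS' [FORCE]. ROWS is a JSON object of lists of equal length, an entry for each row: "translation": the shift along the tool's x, y, z in mm, a list of three; "roll": the turn about the tool's z in rad; "fingers": the opening, from 0 (shut) to 1 (fully open). A call has 1 to 8 rows; each row shifts and turns the commanded pose from where the row before left it, along the tool's axes as they then stand; what a row does not reach is not made up. A row lasts 1/10 s, in which the tool goes at most 50 mm and 8.59 degrees, less where a joint would pass 70% of its speed; a pose out of reach is approached as far as the arm can. A call is refused whole if a number of a shift passes 50 or a number of a turn 0.15, either way. A call with a gripper value outside its range is refused whole. The fingers move at their own pace and stop on an object; FORCE is the grip in N (left out, the last holds). Time passes only in rows, so rows that do not move let the fingers close. It gives the time, the measured TCP pose, the force, the opening and the grip force at its end, in the units of the state.
- manip.get_state(): the state, without advancing time (a new reading comes with each control period).
- get_image(name): name is "scene" or "side" or "wrist"; returns the picture (400x640x3 uint8, blue, green, red); there is no depth.
- camera_info(name): a dict with "mtx" (3x3 intrinsics, pixels), "rvec" (rotation vector, rad) and "tvec" (3), from world to camera coordinates, as OpenCV has them. Camera axes: x right, y down, z forward; pixel columns grow to the right and rows downward; lengths in m; the calibration is good to about 2 mm. A picture is of the moment at which its call begins: read the wrist's pose just before it. camera_info takes no time and is no camera call; for the wrist camera it gives the pose at the moment of the call.
- manip.sign_off(): hands the job in; it is judged then, once.
The state is a dict: "clock": time; "qpos": joint angles; "qd": joint speeds; "effort": joint torques, N m; "position": TCP position; "ee_rot": TCP orientation; "contact_force": force on the tool from outside, world axes, zero at the start; "moment": the same for the moment, N m; "width": finger opening in m; "gripper_force": force on a finger pad.
Only numpy, scipy, OpenCV 4.12 (cv2) and the standard library are available. Lean on these libraries where they do the work, as an engineer would, in place of code of your own. Each camera call takes 0.05 s, during which the arm holds its last target. There are 200 camera calls.

## Working session

There is one attempt and no reset: what is moved stays moved. The work goes in short steps, Python scripts to look and compute and a shell command to move; the robot and the scene stay as the last step left them, time stands still between calls to the robot, and variables do not carry over. Pictures are saved under pics/ and viewed, at most 10 in all, crops included, and the job is handed in when it is done.

```bash
mkdir -p pics; python3 - <<'E'
from rig import manip,get_image,camera_info
import cv2
s=manip.get_state();print({k:s[k] for k in('clock','position','ee_rot','width','contact_force')})
for n in('scene','side'):
    cv2.imwrite(f'pics/{n}0.png',get_image(n));c=camera_info(n);print(n,c)
E
```

```text
{'clock': 0.0, 'position': array([ 0.25601304, -0.51427002,  0.23042311]), 'ee_rot': array([-9.24698459e-04,  9.73461091e-01,  2.28850693e-01, -9.50357405e-05]), 'width': 0.08547073643761553, 'contact_force': array([-0.04773936,  0.93226772,  0.3176899 ])}
scene {'mtx': array([[468.77957777,   0.        , 315.89931927],
       [  0.        , 468.77957777, 196.2490403 ],
       [  0.        ,   0.        ,   1.        ]]), 'rvec': array([ 1.84059077,  1.43500096, -0.71789862]), 'tvec': array([-0.1569862 , -0.22104031,  2.16546287])}
side {'mtx': array([[494.36204188,   0.        , 321.57897613],
       [  0.        , 494.36204188, 193.36741894],
       [  0.        ,   0.        ,   1.        ]]), 'rvec': array([ 2.33010152, -0.30656643,  0.15609892]), 'tvec': array([-0.57632162,  0.24900018,  1.61680111])}
```

View pics/scene0.png

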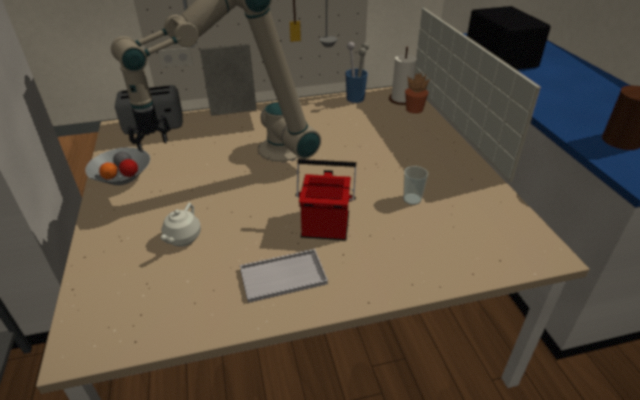

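View pics/side0.png

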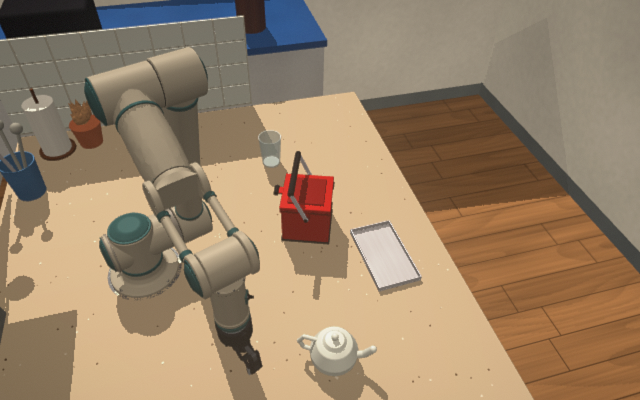

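The scene view shows the red caddy at about (326,207), with the handle bar from (300,162) to (355,163). In the side view the caddy is at about (307,208), the bar runs (297,154)–(291,193) and the black grip is at (277,189). I'll zoom in on both to get exact pixels.

```bash
python3 - <<'E'
import cv2,numpy as np
a=cv2.imread('pics/scene0.png')[150:245,280:375];b=cv2.imread('pics/side0.png')[145:250,260:350]
A=cv2.resize(a,(400,400),interpolation=cv2.INTER_CUBIC);B=cv2.resize(b,(400,467),interpolation=cv2.INTER_CUBIC)
o=np.zeros((467,800,3),'u1');o[:400,:400]=A;o[:,400:]=B
o=np.clip(o.astype(float)*1.5,0,255).astype('u1')
cv2.imwrite('pics/z0.png',o)
E
```

```text
(no output)
```

View pics/z0.png

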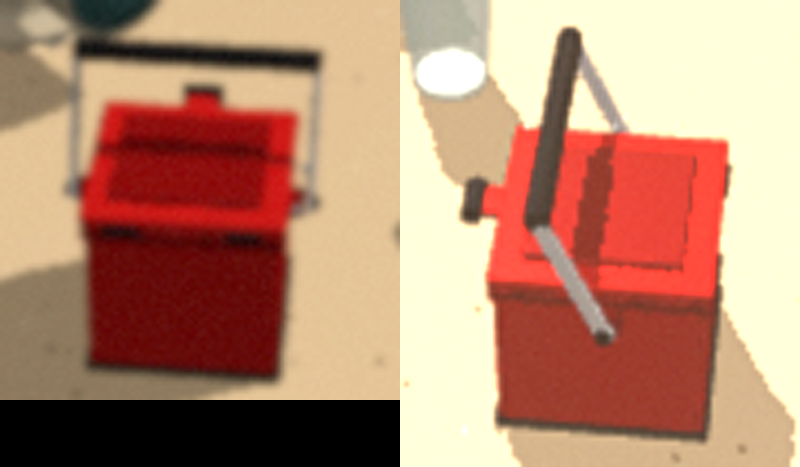

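The zoom shows the handle tilted slightly forward and the grip facing the robot. Next I triangulate from these pixels.

```bash
cat > h.py <<'E'
import numpy as np,cv2
from rig import camera_info
def pr(c):
    R=cv2.Rodrigues(c['rvec'])[0];return R,np.array(c['tvec']),np.array(c['mtx'])
def tri(p,q,n='scene',m='side'):
    P=[]
    for k in(n,m):
        R,t,K=pr(camera_info(k));P.append(K@np.c_[R,t])
    X=cv2.triangulatePoints(P[0],P[1],np.array(p,float),np.array(q,float))[:,0];X=X[:3]/X[3]
    e=[]
    for M,u in zip(P,(p,q)):
        v=M@np.r_[X,1];e.append(np.linalg.norm(v[:2]/v[2]-u))
    return X,e
def plane(p,z,n):
    R,t,K=pr(camera_info(n));d=R.T@np.linalg.inv(K)@np.r_[p,1];o=-R.T@t
    return o+d*(z-o[2])/d[2]
E
python3 - <<'E'
from h import *
np.set_printoptions(precision=4,suppress=True)
S=lambda u,v:np.array([280+u*95/400-.4,150+v*95/400-.4])
D=lambda u,v:np.array([260+(u-400)*90/400-.4,145+v*105/467-.4])
for n,a,b in[('bar+y',(322,60),(570,34)),('bar-y',(76,48),(536,220)),('grip',(203,93),(473,200)),
 ('lidF+',(298,115),(518,128)),('lidF-',(107,103),(518,128))]:
    if n in('lidF+','lidF-'):continue
    X,e=tri(S(*a),D(*b));print(n,X,e)
for c in[(107,103),(298,115),(288,228),(82,222)]:print('scene lid',plane(S(*c),.17,'scene'))
for c in[(518,128),(728,142),(718,300),(490,288)]:print('side lid',plane(D(*c),.17,'side'))
for c in[(90,365),(278,378)]:print('scene base',plane(S(*c),0,'scene'))
for c in[(498,424),(706,438)]:print('side base',plane(D(*c),0,'side'))
print('jar',plane((414,200),0,'scene'),plane((271,162),0,'side'))
print('pot',plane((181,238),0.03,'scene'))
for c in[(352,233),(388,290),(419,278),(381,223)]:print('tray',plane(c,.02,'side'))
E
```

```text
bar+y [0.5571 0.1713 0.246 ] [np.float64(0.0885416206561745), np.float64(0.08108474292804888)]
bar-y [ 0.487  -0.0197  0.2456] [np.float64(0.16743311821389423), np.float64(0.16977345669156846)]
grip [0.4624 0.0959 0.163 ] [np.float64(0.10831272395556232), np.float64(0.10671295856616768)]
scene lid [0.4661 0.009  0.17  ]
scene lid [0.5252 0.1629 0.17  ]
scene lid [0.6709 0.1099 0.17  ]
scene lid [ 0.622  -0.0467  0.17  ]
side lid [0.5115 0.1598 0.17  ]
side lid [0.6657 0.1041 0.17  ]
side lid [ 0.6109 -0.0561  0.17  ]
side lid [ 0.4545 -0.0036  0.17  ]
scene base [ 0.6058 -0.0422  0.    ]
scene base [0.6618 0.109  0.    ]
side base [0.4574 0.012  0.    ]
side base [ 0.611  -0.0425  0.    ]
jar [0.5121 0.4348 0.    ] [0.5028 0.4277 0.    ]
pot [ 0.5405 -0.4587  0.03  ]
tray [ 0.6978 -0.0352  0.02  ]
tray [ 0.7344 -0.2893  0.02  ]
tray [ 0.8477 -0.2715  0.02  ]
tray [ 0.8124 -0.0163  0.02  ]
```

Caddy: yaw ≈ -20.2°, centre ≈ (0.560, 0.061), and the bar, grip and base edges all agree. The handle is at about -0.40 rad. Rolling by 0.815 aligns tool x with the caddy's +x and tool y with its -y.

```bash
cat > st.py <<'E'
from h import *
from rig import manip
np.set_printoptions(precision=1,suppress=True)
s=manip.get_state();a=-.3526;c=np.array([.5602,.0608,0]);R=np.array([[np.cos(a),-np.sin(a),0],[np.sin(a),np.cos(a),0],[0,0,1]])
from scipy.spatial.transform import Rotation as Q
w=s['ee_rot'];T=Q.from_quat(np.r_[w[1:],w[0]]).as_matrix()
print('t',round(s['clock'],2),'caddy mm',1000*R.T@(s['position']-c),'F(caddy)',R.T@s['contact_force'],'w',round(s['width']*1000,1),'g',round(float(np.max(s['gripper_force'])),1),'tool x,y in caddy',np.round((R.T@T)[:,0],3),np.round((R.T@T)[:,1],3))
E
python3 -m crank '{"translation":[[0,0,0],[0,0,0],[0,0,0],[0,0,0],[0,0,0],[0,0,0],[0,0,0]],"roll":[0.136,0.136,0.136,0.136,0.136,0.136,0],"fingers":[0,0,0,0,0,0,0]}' 30; python3 st.py
```

```text
clock: 0.8
position: [0.2561, -0.5145, 0.2308]
ee_rot: [-0.0, 0.984, -0.176, -0.0]
contact_force: [-0.6, -0.1, 0.0]
width: -0.0
gripper_force: 0.0
t 0.8 caddy mm [ -86.7 -644.9  230.8] F(caddy) [-0.5 -0.3  0. ] w -0.0 g 0.0 tool x,y in caddy [ 1. -0. -0.] [-0. -1. -0.]
```

```bash
python3 -m crank '{"translation":[[-6,-46,0],[-6,-46,0],[-6,-46,0],[-6,-46,0],[-6,-46,0],[-6,-46,0],[-6,-46,0],[-6,-46,0]],"roll":[0,0,0,0,0,0,0,0],"fingers":[0,0,0,0,0,0,0,0]}' >/dev/null
python3 -m crank '{"translation":[[-6,-46,0],[-6,-46,0],[-6,-46,0],[-6,-46,0],[-6,-46,0],[-6,-46,0],[0,0,0],[0,0,0]],"roll":[0,0,0,0,0,0,0,0],"fingers":[0,0,0,0,0,0,0,0]}' >/dev/null; python3 st.py
```

```text
t 2.4 caddy mm [-170.1   -0.5  230.9] F(caddy) [ 0.2 -0.7 -0.1] w -0.3 g 0.0 tool x,y in caddy [ 1.  0. -0.] [ 0. -1.  0.]
```

```bash
python3 -m crank '{"translation":[[30,0,-0],[40,0,20],[15,0,0],[15,0,0],[15,0,0],[15,0,0],[15,0,0],[15,0,0]],"roll":[0,0,0,0,0,0,0,0],"fingers":[0,0,0,0,0,0,0,0]}' >/dev/null; python3 st.py
python3 -m crank '{"translation":[[15,0,0],[15,0,0],[15,0,0],[15,0,0],[15,0,0],[5,0,0],[0,0,0],[0,0,0]],"roll":[0,0,0,0,0,0,0,0],"fingers":[0,0,0,0,0,0,0,0]}' >/dev/null; python3 st.py
python3 - <<'E'
from rig import get_image
import cv2,numpy as np
b=get_image('side')[130:250,245:365];a=get_image('scene')[130:250,270:390]
cv2.imwrite('pics/p1.png',np.clip(1.3*cv2.resize(np.hstack([a,b]),(800,400),interpolation=cv2.INTER_CUBIC).astype(float),0,255).astype('u1'))
E
```

```text
t 3.2 caddy mm [ -8.5  -1.3 211.6] F(caddy) [-0.7  0.1  0.3] w -0.1 g 0.0 tool x,y in caddy [ 1. -0.  0.] [-0. -1. -0.]
t 4.0 caddy mm [ 70.4  -1.4 211.3] F(caddy) [-0.   0.1  0.7] w -0.1 g 0.0 tool x,y in caddy [ 1. -0. -0.] [-0. -1.  0.]
```

View pics/p1.png

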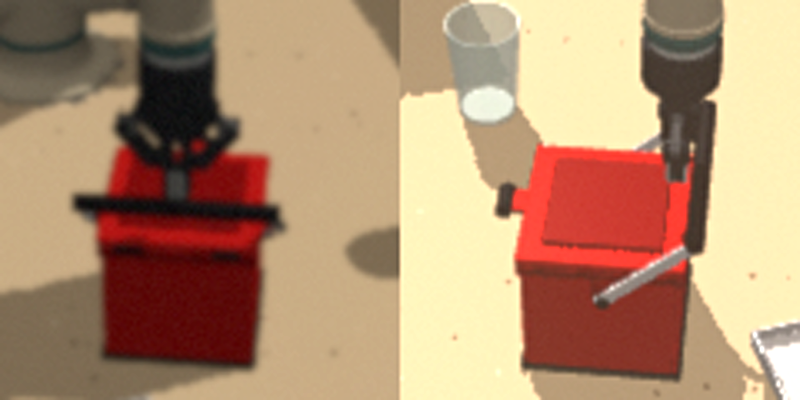

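The bar has followed the fingertips to about 0.8 rad, the lid is still shut, and the bar lies just behind the fingers over the rear edge. Now I lift, step over the bar and press it down along its arc.

```bash
python3 -m crank '{"translation":[[-3,0,-20],[0,0,-25],[33,0,0],[0,0,20],[4,0,9],[4,0,9],[0,0,0],[0,0,0]],"roll":[0,0,0,0,0,0,0,0],"fingers":[0,0,0,0,0,0,0,0]}' >/dev/null; python3 st.py
python3 -m crank '{"translation":[[4,0,8],[4,0,8],[3,0,8],[3,0,8],[1,0,7],[1,0,6],[0,0,0],[0,0,0]],"roll":[0,0,0,0,0,0,0,0],"fingers":[0,0,0,0,0,0,0,0]}' >/dev/null; python3 st.py
```

```text
t 4.9 caddy mm [107.8  -1.5 218.1] F(caddy) [-0.2 -0.3 -0.1] w 0.3 g 0.1 tool x,y in caddy [ 1. -0. -0.] [-0. -1.  0.]
t 5.7 caddy mm [124.3  -1.5 173. ] F(caddy) [-0.7 -0.1  0.1] w -0.2 g 0.0 tool x,y in caddy [ 1. -0. -0.] [-0. -1.  0.]
```

```bash
python3 -m crank '{"translation":[[0,0,3],[0,0,3],[0,0,2],[0,0,0],[0,0,0]],"roll":[0,0,0,0,0],"fingers":[0,0,0,0,0]}' >/dev/null; python3 st.py
python3 - <<'E'
from rig import get_image
import cv2,numpy as np
b=get_image('side')[130:250,245:365];a=get_image('scene')[130:250,270:390]
cv2.imwrite('pics/p2.png',np.clip(1.3*cv2.resize(np.hstack([a,b]),(800,400),interpolation=cv2.INTER_CUBIC).astype(float),0,255).astype('u1'))
E
```

```text
t 6.2 caddy mm [125.   -1.3 169.6] F(caddy) [-3.8 -1.2 15.4] w -0.1 g 7.2 tool x,y in caddy [ 1. -0.  0.] [-0. -1. -0.]
```

View pics/p2.png

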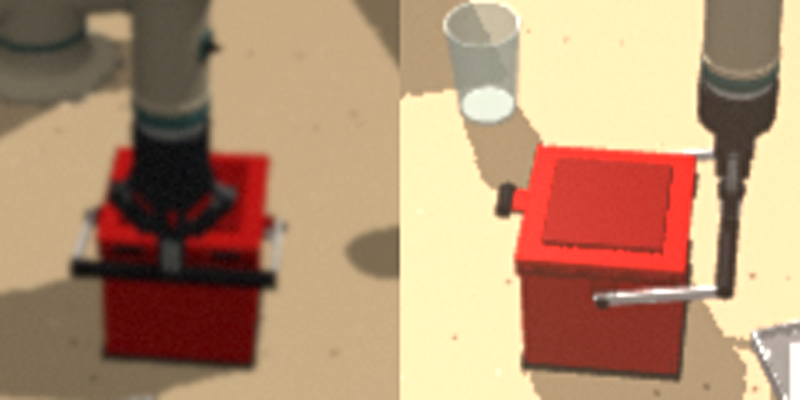

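The press met a firm stop at tip height 169.6 mm (bar at 160 mm) with 15 N. The picture shows the bar down behind the caddy, arms nearly level, and the lid shut, so the handle is seated. Next is the grip.

```bash
python3 -m crank '{"translation":[[0,0,-50],[0,0,-46],[-46,0,0],[-46,0,0],[-46,0,0],[-46,0,0],[-45,0,0],[0,-1,0]],"roll":[0,0,0,0,0,0,0,0],"fingers":[0,0,0,0.5,1,1,1,1]}' >/dev/null
python3 -m crank '{"translation":[[0,0,40],[0,0,20],[0,0,0],[0,0,0]],"roll":[0,0,0,0],"fingers":[1,1,1,1]}' >/dev/null; python3 st.py
python3 - <<'E'
from rig import get_image
import cv2,numpy as np
b=get_image('side')[130:250,245:365];a=get_image('wrist')
cv2.imwrite('pics/p3.png',np.clip(1.3*np.hstack([cv2.resize(a,(448,280)),cv2.resize(b,(280,280),interpolation=cv2.INTER_CUBIC)]).astype(float),0,255).astype('u1'))
E
```

```text
t 7.5 caddy mm [-103.7    0.   201.8] F(caddy) [ 0.3  0.4 -0.6] w 85.3 g 0.0 tool x,y in caddy [ 1. -0.  0.] [-0. -1. -0.]
```

View pics/p3.png

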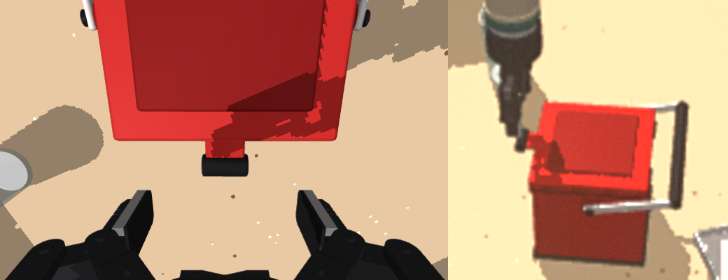

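The wrist view has the grip bar at (225,165), centred between the fingertips at about (143,200) and (305,200). The side view shows the handle staying in its rear rest. I'll descend and pinch.

```bash
python3 -m crank '{"translation":[[0,0,25],[0,0,25],[0,0,0],[0,0,0],[0,0,0],[0,0,0],[0,0,0],[0,0,0]],"roll":[0,0,0,0,0,0,0,0],"fingers":[1,1,1,0,0,0,0,0]}' 25 >/dev/null; python3 st.py
python3 -m crank '{"translation":[[0,0,0],[0,0,0],[0,0,0]],"roll":[0,0,0],"fingers":[0,0,0]}' >/dev/null; python3 st.py
python3 - <<'E'
import numpy as np
for k in range(0,61,5):
    r=np.radians(k)+np.arctan2(6,184);L=np.hypot(184,6);print(k,round(80-L*np.cos(r)+104,1),round(158+L*np.sin(r)-164,1))
E
```

```text
t 8.4 caddy mm [-103.7    0.1  152.1] F(caddy) [0.9 0.2 1.1] w 35.2 g 31.6 tool x,y in caddy [ 1. -0.  0.] [-0. -1. -0.]
t 8.7 caddy mm [-103.7    0.1  151.6] F(caddy) [ 1.7 -0.1  1. ] w 35.2 g 31.7 tool x,y in caddy [ 1. -0.  0.] [-0. -1. -0.]
0 0.0 0.0
5 1.2 16.0
10 3.8 31.9
15 7.8 47.4
20 13.1 62.6
25 19.8 77.2
30 27.7 91.2
35 36.7 104.5
40 46.9 116.9
45 58.1 128.4
50 70.3 138.8
55 83.4 148.2
60 97.2 156.3
```

```bash
python3 -m crank '{"translation":[[0.4,0,-8],[0.8,0,-8],[1.1,0,-8],[1.5,0,-7.9],[4,0,-15.5],[5.3,0,-15.2],[0,0,0],[0,0,0]],"roll":[0,0,0,0,0,0,0,0],"fingers":[0,0,0,0,0,0,0,0]}' >/dev/null; python3 st.py
python3 -m crank '{"translation":[[6.7,0,-14.6],[7.9,0,-14],[9,0,-13.3],[10.2,0,-12.4],[0,0,0],[0,0,0]],"roll":[0,0,0,0,0,0],"fingers":[0,0,0,0,0,0]}' >/dev/null; python3 st.py
```

```text
t 9.5 caddy mm [-91.5   0.  213.7] F(caddy) [ 3.2  1.2 -2.5] w 35.0 g 30.3 tool x,y in caddy [ 1. -0.  0.] [-0. -1. -0.]
t 10.1 caddy mm [-59.4  -0.1 267. ] F(caddy) [-1.6  2.4 -0.7] w 35.3 g 29.5 tool x,y in caddy [ 1. -0. -0.] [-0. -1. -0.]
```

Forces are small and the pinch is holding. I'll finish the arc to 60°.

```bash
python3 -m crank '{"translation":[[11.2,0,-11.5],[12.2,0,-10.4],[13.1,0,-9.4],[13.8,0,-8.1],[0,0,0],[0,0,0],[0,0,0],[0,0,0]],"roll":[0,0,0,0,0,0,0,0],"fingers":[0,0,0,0,0,0,0,0]}' >/dev/null; python3 st.py
python3 - <<'E'
from rig import get_image
import cv2,numpy as np
a=get_image('scene');b=get_image('side')
cv2.imwrite('pics/s4.png',a);cv2.imwrite('pics/d4.png',b)
b=b[100:250,245:395];a=a[100:250,250:400]
cv2.imwrite('pics/p4.png',np.clip(1.3*cv2.resize(np.hstack([a,b]),(800,400),interpolation=cv2.INTER_CUBIC).astype(float),0,255).astype('u1'))
E
```

```text
t 10.9 caddy mm [ -8.6  -0.2 307.4] F(caddy) [-4.3  2.   3. ] w 35.2 g 29.7 tool x,y in caddy [ 1. -0. -0.] [-0. -1.  0.]
```

View pics/p4.png

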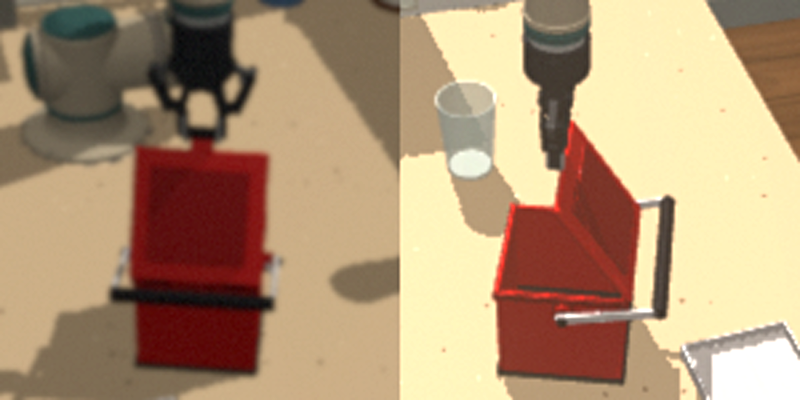

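The lid stands open in the finger pinch with the handle still seated. The TCP arc gives about 59.4°. I'll check that by triangulating the lid corners.

```bash
python3 - <<'E'
from h import *
np.set_printoptions(precision=1,suppress=True)
a=-.3526;c=np.array([.5602,.0608,0]);R=np.array([[np.cos(a),-np.sin(a),0],[np.sin(a),np.cos(a),0],[0,0,1]])
S=lambda u,v:(250+u*.375-.3,100+v*.375-.3);D=lambda u,v:(245+(u-400)*.375-.3,100+v*.375-.3)
for n,p,q in[('+y',(268,155),(571,124)),('-y',(136,148),(557,208)),('bar-',(112,294),(660,312)),('bar+',(272,302),(669,200))]:
    X,e=tri(S(*p),D(*q));X=1000*R.T@(X-c);print(n,X,np.round(e,1),np.degrees(np.arctan2(X[2]-158,80-X[0])))
E
python3 -m crank '{"translation":[[1.2,0,-0.5],[0,0,0],[0,0,0],[0,0,0],[0,0,0],[0,0,0]],"roll":[0,0,0,0,0,0],"fingers":[0,0,0,0,0,0]}' >/dev/null; python3 st.py
```

```text
+y [ -2.2  82.2 293.3] [0.3 0.3] 58.72286416276085
-y [ -0.3 -81.5 298.6] [0.7 0.7] 60.27177883786969
bar- [ 124.6 -100.1  159.9] [0.2 0.2] 177.52703284738917
bar+ [125.4  98.8 163. ] [0. 0.] 173.77463781117038
t 11.6 caddy mm [ -7.1  -0.2 308.3] F(caddy) [-5.6  1.3  5.4] w 35.3 g 29.9 tool x,y in caddy [ 1. -0. -0.] [-0. -1. -0.]
```

```bash
python3 -c "
from rig import manip
print(manip.sign_off())"
```

```text
the job is handed in; nothing more can be done
None
```

I handed in the job at about 11.6 s: the handle is seated in its rear rest (it met a firm stop there, and its bar measured about 160 mm up), and the fingers hold the lid open at about 60°. The teapot, jar and tray were not touched.

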